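Flip the findings box shut in one stroke

TASK

The four flip-top lids of the long grey findings box stand open. With the fingertips together, stroke gently once along the row, starting at the end where the first lid's hinge is on the outside, so that each lid in turn is folded down ahead of the fingertips and left lying flat, fully shut; stay low over the box until the last lid is down, then move the hand clear. Do not pick up or shove the box, and leave everything else on the stall where it is.

Things in the scene. Friction and masses are not known exactly. Their poses are not given: they have to be found in the camera images.
- findings_box: Loose grey plastic box, 46 mm wide (x), 172 mm long (y), 30 mm high, about 0.85 kg, standing on the table; slides if pushed with about 4 N or more. Origin: centre of its underside, z up. Four compartments in a row along y hold beads, rings and ear hooks; each has its own frosted lid (0 at the +y end, 3 at the -y end). Shut lids are level, their tops 33.2 mm above the underside.
- lid0 (a joint): Opening angle of lid 0, rad: 0 = shut, 1.35 = the stop. 46 mm wide, 3 mm thick, 36.5 mm long from the pin of its 9 mm hinge barrel, at its +y end (pin: box y = 79.5, z = 28.7 mm). Friction holds it where it is left above 0.35 rad; below 0.3 it drops shut. It yields to about 1 N. Fingertips moving to box -y, 1 to 7 mm above shut level, fold it down; moving to +y they catch under it.
- lid1 (a joint): Opening angle of lid 1, rad: 0 = shut, 1.35 = the stop. 46 mm wide, 3 mm thick, 36.5 mm long from the pin of its 9 mm hinge barrel, at its +y end (pin: box y = 37.5, z = 28.7 mm). Friction holds it where it is left above 0.35 rad; below 0.3 it drops shut. It yields to about 1 N. Fingertips moving to box -y, 1 to 7 mm above shut level, fold it down; moving to +y they catch under it.
- lid2 (a joint): Opening angle of lid 2, rad: 0 = shut, 1.35 = the stop. 46 mm wide, 3 mm thick, 36.5 mm long from the pin of its 9 mm hinge barrel, at its +y end (pin: box y = -4.5, z = 28.7 mm). Friction holds it where it is left above 0.35 rad; below 0.3 it drops shut. It yields to about 1 N. Fingertips moving to box -y, 1 to 7 mm above shut level, fold it down; moving to +y they catch under it.
- lid3 (a joint): Opening angle of lid 3, rad: 0 = shut, 1.35 = the stop. 46 mm wide, 3 mm thick, 36.5 mm long from the pin of its 9 mm hinge barrel, at its +y end (pin: box y = -46.5, z = 28.7 mm). Friction holds it where it is left above 0.35 rad; below 0.3 it drops shut. It yields to about 1 N. Fingertips moving to box -y, 1 to 7 mm above shut level, fold it down; moving to +y they catch under it.
- lid0_lip (a point): Middle (box x = 0) of the free edge of lid 0, on its upper face, 36.5 mm along from its hinge pin; moves with the lid. A thin thumb tab sticks out 6 mm at the -x side near it.
- lid1_lip (a point): Middle (box x = 0) of the free edge of lid 1, on its upper face, 36.5 mm along from its hinge pin; moves with the lid. A thin thumb tab sticks out 6 mm at the -x side near it.
- lid2_lip (a point): Middle (box x = 0) of the free edge of lid 2, on its upper face, 36.5 mm along from its hinge pin; moves with the lid. A thin thumb tab sticks out 6 mm at the -x side near it.
- lid3_lip (a point): Middle (box x = 0) of the free edge of lid 3, on its upper face, 36.5 mm along from its hinge pin; moves with the lid. A thin thumb tab sticks out 6 mm at the -x side near it.
- marker: Bystander: loose marker pen, 136 mm long, 15 mm thick, lying beside the box, roughly along its -x side, about 50 mm from the box's middle line. Origin: underside, near the middle.
- tape_roll: Bystander: loose roll of tape lying flat, 52 mm across, 18 mm high, beside the box's +x side. Origin: centre of underside.
- card_reader: Bystander: loose card reader with keys, 115 x 66 x 22 mm, lying flat. Origin: centre of underside.
- stamp: Bystander: loose wooden stamp with a turned knob, 32 x 48 x 67 mm, upright. Origin: centre of underside.
- ink_pad: Bystander: loose shut ink pad tin, 57 x 87 x 17 mm. Origin: centre of underside.
- scissors: Bystander: loose small scissors, 56 x 145 x 8 mm, lying flat. Origin: centre of underside.
- glue_bottle: Bystander: loose small glue bottle, 40 mm across, 101 mm high, upright. Origin: centre of underside.

How it is judged:
By the outcome, as a careful person would: the job done as asked, in the order asked, and still so for the second after the job is handed in, with the robot touching nothing.
It also fails if it takes over 35 s, if anything falls off the work surface, if the arm or the gripper's body presses on something with over 40 N, if the wrist force passes 120 N, or if a joint passes its speed limit or range.

ROBOT

A 6-joint arm with a two-finger parallel gripper is mounted at the origin on a cart in front of the work surface, level with it; the furniture and walls round the work are solid. World frame = base frame: x ahead of the robot, y to its left, z up, the work surface at z = 0. Lengths are in m, angles in rad, forces in N, time in s.
With the tool pointing down it reaches from about 0.275 to 0.725 m from the base axis. Payload 15.9 kg.
Tool frame: the origin (TCP) lies between the finger pads, 19 mm behind the fingertips; this is the grasp point; z points along the fingers, y is the line along which they close (so a half turn about z gives the same grasp; the last joint's range is limited). The gripper opens to 85 mm and grips with 20 to 120 N. Pads are 22 mm wide; open, the fingers measure 114 mm over their backs; the gripper's body (76 mm by 85 mm) begins 54 mm behind the grasp point. The pads swing forward as they close: fully open they stand 13 mm farther back than shut.
Start: joints at [1.143, 0.213, -0.034, 1.323, 0, 1.571], TCP at [0.207, 0.455, 0.25] pointing down, gripper open.
Joint ranges: [-2.98, 2.98], [-0.74, 1.72], [-1.14, 1.35], [-2.1, 2.04], [-1.57, 1.44], [-3.14, 3.14]. Speed limits (rad/s): [1.89, 1.89, 2.39, 2.57, 3.14, 3.14].

INTERFACE

Orientations are given as a 3x3 rotation matrix whose columns are the frame's x, y, z axes.
In Python, from plant import status, vision, order gives the robot as it stands. The module is installed in compiled form; this text tells all that it offers.
- The arm moves only by the tool step_arm, never from a script. Its arguments are lists of equal length, an entry for each row: "xyz": the shift along the tool's x, y, z in m, a list of three; "twist": the turn about the tool's z in degrees. A call has exactly 8 rows; each row shifts and turns the commanded pose from where the row before left it, along the tool's axes as they then stand; what a row does not reach is not made up. A row lasts 1/10 s, in which the tool goes at most 50 mm and 8.59 degrees, less where a joint would pass 70% of its speed; a pose out of reach is approached as far as the arm can. A call with a gripper value outside its range is refused whole. "fingers" is the gripper command: -1 is shut, 1 is fully open, values between are in proportion, set as the call begins (left out, the last holds). The fingers move at their own pace and stop on an object; the grip force is fixed at half the most. Time passes only in rows, so rows that do not move let the fingers close, or fill a call up. It gives the time, the measured TCP pose, the force, the opening and the grip force at its end, in the units of the state.
- status.read_state(): the state, without advancing time (a new reading comes with each control period).
- vision.get_image(name): name is "scene" or "side" or "wrist"; returns the picture (480x640x3 uint8, red, green, blue); there is no depth.
- vision.camera_info(name): a dict with "fx", "fy", "cx", "cy" (pixels), "position" and "rotation" of the camera in the world; the wrist camera has in their place "T_tool_cam" (4x4, takes a point from camera to tool coordinates, whose origin is the TCP and whose axes are the flange's). Camera axes: x right, y down, z forward; pixel columns grow to the right and rows downward; lengths in m; the calibration is good to about 2 mm. A picture is of the moment at which its call begins: read the wrist's pose just before it. camera_info takes no time and is no camera call.
- order.sign_off(): hands the job in; it is judged then, once.
The state is a dict: "time_s": time; "joint_pos": joint angles; "joint_velocities": joint speeds; "joint_efforts": joint torques, N m; "ee_pos": TCP position; "eef_rot": TCP orientation; "wrist_force": force on the tool from outside, world axes, zero at the start; "torque": the same for the moment, N m; "width": finger opening in m; "grasp_force": force on a finger pad.
Only numpy, scipy, OpenCV 4.12 (cv2) and the standard library are available. Lean on these libraries where they do the work, as an engineer would, in place of code of your own. Each camera call takes 0.05 s, during which the arm holds its last target. There are 200 camera calls.

## Working session

There is one attempt and no reset: what is moved stays moved. The work goes in short steps, Python scripts to look and compute and a tool call to move; the robot and the scene stay as the last step left them, time stands still between calls to the robot, and variables do not carry over. Pictures are saved under pics/ and viewed, at most 10 in all, crops included, and the job is handed in when it is done.

Besides the shell and the picture viewer there is one more tool, called as name([rows], argument=value, ...), one row to a line, values as JSON. step_arm: Moves the arm, as the interface text tells. Its arguments: {"type":"object","properties":{"xyz":{"type":"array","items":{"type":"array","items":{"type":"number"}}},"twist":{"type":"array","items":{"type":"number"}},"fingers":{"type":"number"}},"required":["xyz","twist"]}

```bash
mkdir -p pics; python3 - <<'E'
from plant import status, vision
import cv2
s=status.read_state();print(s['time_s'],s['ee_pos'],s['eef_rot'],s['width'])
for n in('scene','side'):
    cv2.imwrite(f'pics/{n}0.png',vision.get_image(n)[:,:,::-1]);print(vision.camera_info(n))
print(vision.camera_info('wrist'))
E
```

```text
0.0 [0.20730584 0.45466165 0.24950815] [[-9.09882896e-01  4.14864934e-01 -4.49576203e-04]
 [ 4.14865177e-01  9.09882337e-01 -1.00886903e-03]
 [-9.48293808e-06 -1.10446619e-03 -9.99999390e-01]] 0.08530769553630642
{'fx': 516.7553872503902, 'fy': 516.7553872503902, 'cx': 319.3584839555446, 'cy': 227.51475521972048, 'position': array([-0.08111599, -0.47551698,  0.48010435]), 'rotation': array([[ 6.77922035e-01, -3.32846458e-01,  6.55465445e-01],
       [-7.35133733e-01, -3.06542188e-01,  6.04657160e-01],
       [-3.30182293e-04, -8.91765172e-01, -4.52498364e-01]])}
{'fx': 453.2894491908346, 'fy': 453.2894491908346, 'cx': 318.5530586776916, 'cy': 234.46801626550706, 'position': array([0.5363261 , 0.70463307, 0.61745627]), 'rotation': array([[-0.99932715,  0.02805618, -0.02362402],
       [ 0.03617856,  0.64813991, -0.7606614 ],
       [-0.00602959, -0.76100427, -0.64871884]])}
{'fx': 367.27025310463756, 'fy': 367.27025310463756, 'cx': 320.25236255337114, 'cy': 230.6354502236577, 'T_tool_cam': array([[-1.47416237e-04, -9.58930476e-01, -2.83641184e-01,
         7.26827253e-02],
       [ 9.99999115e-01, -5.16448539e-04,  1.22627515e-03,
        -3.51341137e-04],
       [-1.32239869e-03, -2.83640752e-01,  9.58929703e-01,
        -1.24266218e-01],
       [ 0.00000000e+00,  0.00000000e+00,  0.00000000e+00,
         1.00000000e+00]])}
```

View pics/scene0.png

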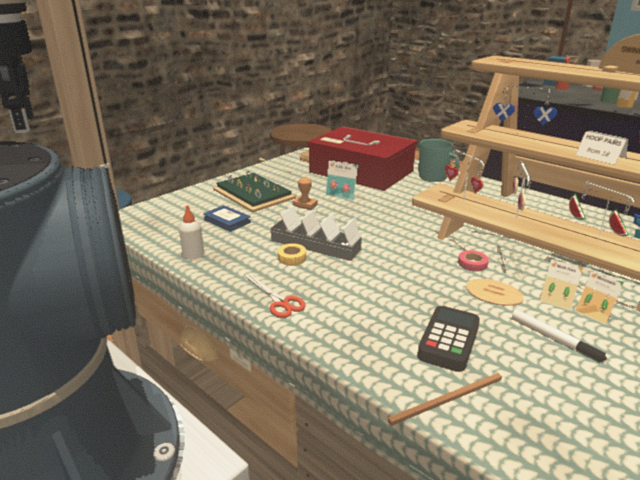

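View pics/side0.png

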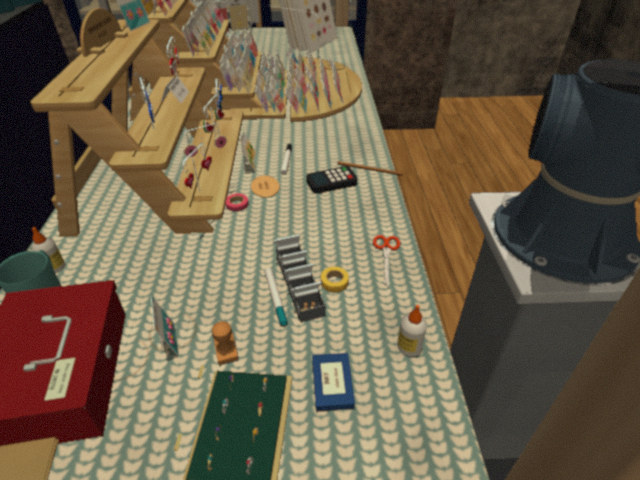

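The scene view has the box at about (316,237) with four raised lids. The side view has it from (288,240) to (310,315), with the marker to its left (world +x) and the tape to its right. I'll enlarge both.

```bash
python3 - <<'E'
import cv2,numpy as np
a=cv2.imread('pics/side0.png')[225:330,250:360];b=cv2.imread('pics/scene0.png')[195:270,262:372]
a=cv2.resize(a,(550,525)[:2],interpolation=cv2.INTER_CUBIC)
b=cv2.resize(b,(770,525),interpolation=cv2.INTER_CUBIC)
cv2.imwrite('pics/a.png',a);cv2.imwrite('pics/b.png',b)
E
```

```text
(no output)
```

View pics/a.png

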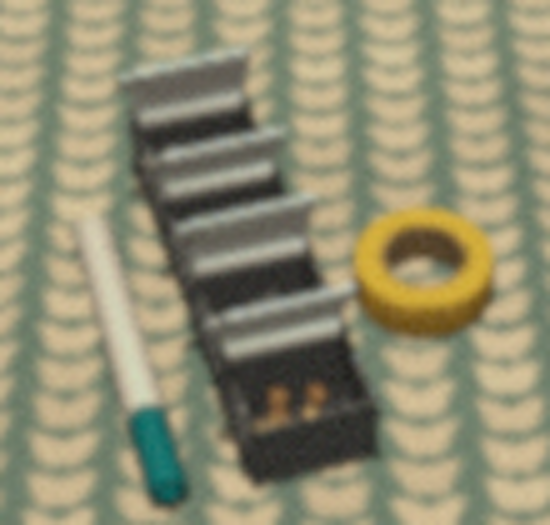

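View pics/b.png

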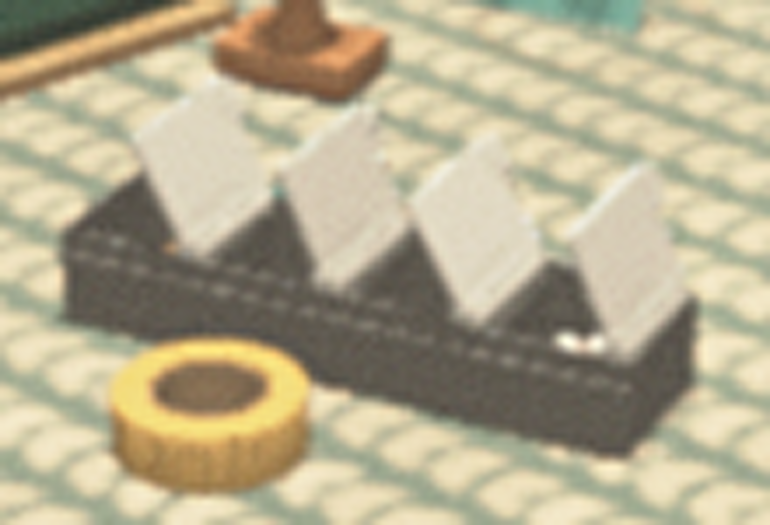

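The crops show the lid hinges at each lid's world -y side, so lid 0 is at the world -y end and the stroke runs towards world +y. Tape is on the robot side of the box, marker on the far side. I'll compute a first pose from the bottom corners.

```bash
cat > h.py <<'E'
import numpy as np
from plant import vision,status
def ray(cam,u,v,z,pose=None):
    c=vision.camera_info(cam)
    if cam=='wrist':
        T=np.eye(4);T[:3,:3]=pose['eef_rot'];T[:3,3]=pose['ee_pos'];T=T@c['T_tool_cam'];R,p=T[:3,:3],T[:3,3]
    else:R,p=np.array(c['rotation']),np.array(c['position'])
    d=R@[(u-c['cx'])/c['fx'],(v-c['cy'])/c['fy'],1]
    return (p+d*(z-p[2])/d[2])[:2]
E
python3 - <<'E'
from h import *
P=[ray('scene',262+x/7,195+y/7,0) for x,y in((628,455),(65,315),(690,385))]
Q=[ray('side',250+x/5,225+y/5,0) for x,y in((255,480),(375,445))]
print(P,np.linalg.norm(P[0]-P[1]),np.linalg.norm(P[0]-P[2]),Q,np.linalg.norm(Q[0]-Q[1]))
d=P[1]-P[0];print(np.degrees(np.arctan2(*d[::-1])),(P[1]+P[2])/2)
for x,y in((420,310),):print('tape',ray('side',250+x/5,225+(y-60)/5,.009))
for x,y in((90,220),(170,485)):print('marker',ray('side',250+x/5,225+y/5,.007))
E
```

```text
[array([0.55796895, 0.0336428 ]), array([0.5107506 , 0.19867518]), array([0.59805637, 0.04500451])] 0.17165448063214409 0.041666414267896586 [array([0.55221799, 0.20808057]), array([0.51034819, 0.19443626])] 0.044036884709976194
105.9666554918338 [0.55440349 0.12183985]
tape [0.48950635 0.10932903]
marker [0.61411223 0.08613563]
marker [0.58082748 0.2146628 ]
```

step_arm([
  [-0.02, -0.008, 0],
  [-0.04, -0.016, 0],
  [-0.04, -0.016, 0],
  [-0.04, -0.016, 0],
  [-0.04, -0.016, 0],
  [-0.04, -0.016, 0],
  [-0.04, -0.016, 0],
  [-0.04, -0.016, 0],
], twist=[0, 0, 0, 0, 0, 0, 0, 0], fingers=-1)

```text
time_s: 0.9
ee_pos: [0.4315, 0.2197, 0.2499]
eef_rot: [[-0.91, 0.415, -0.0], [0.415, 0.91, -0.0], [0.0, -0.0, -1.0]]
wrist_force: [2.1, 0.9, 1.2]
width: -0.0002
grasp_force: 0.0
```

step_arm([
  [-0.04, -0.016, 0],
  [-0.04, -0.016, 0],
  [-0.04, -0.016, 0],
  [-0.04, -0.017, 0],
  [-0.02, -0.01, 0],
  [0, 0, 0],
  [0, 0, 0],
  [0, 0, 0],
], twist=[0, 0, 0, 0, 0, 8.25, 8.25, 8.25])

```text
time_s: 1.7
ee_pos: [0.5632, 0.078, 0.2495]
eef_rot: [[-0.648, 0.762, -0.001], [0.762, 0.648, -0.0], [0.001, -0.001, -1.0]]
wrist_force: [0.5, 0.4, -0.3]
width: -0.0001
grasp_force: 0.0
```

step_arm([
  [0, 0, 0],
  [0, 0, 0],
  [0, 0, 0],
  [0, 0, 0],
  [0, 0, 0],
  [0, 0, 0],
  [0, 0, 0],
  [0, 0, 0],
], twist=[8.25, 8.25, 8.25, 0, 0, 0, 0, 0])

```text
time_s: 2.5
ee_pos: [0.5633, 0.0784, 0.25]
eef_rot: [[-0.277, 0.961, -0.0], [0.961, 0.277, 0.0], [0.0, -0.0, -1.0]]
wrist_force: [0.2, 0.6, -0.5]
width: 0.0
grasp_force: 0.0
```

```bash
python3 - <<'E'
from h import *
import cv2,pickle
s=status.read_state();im=vision.get_image('wrist')
pickle.dump(s,open('w1.pkl','wb'))
print(s['time_s'],s['ee_pos'],s['eef_rot'][:,0],s['width'],s['wrist_force'])
cv2.imwrite('pics/w1.png',im[:,:,::-1])
E
```

```text
2.5 [0.56325745 0.07837816 0.25000236] [-2.76642804e-01  9.60972819e-01  1.88797268e-05] 2.8962169091781943e-05 [ 0.1892956   0.63251446 -0.5067081 ]
```

View pics/w1.png

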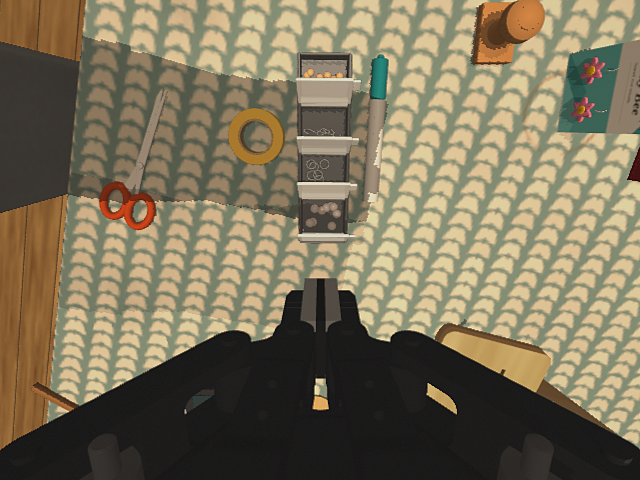

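The wrist view shows the box upright in the picture, with rim corners about (300,53), (350,54), (298,240) and (349,240). The lids are open and hinged at their lower ends. The shut fingertips end at row 279, and the marker is at x≈375.

```bash
python3 - <<'E'
from h import *
import pickle
s=pickle.load(open('w1.pkl','rb'))
c={k:ray('wrist',u,v,.030,s) for k,(u,v) in dict(TL=(300,53),TR=(350,54),BL=(298,241),BR=(349,241)).items()};print(c)
n=np.linalg.norm
print(n(c['TL']-c['TR']),n(c['TL']-c['BL']))
m=(c['TL']+c['TR'])/2;b=(c['BL']+c['BR'])/2;d=(m-b)/n(m-b)
print('dir',np.degrees(np.arctan2(d[1],d[0])),'centre from far end',m-d*.086)
# fingertip depth: pixel row 279 assumed tool x=+-.011
ci=vision.camera_info('wrist');T=ci['T_tool_cam'];r=T[:3,:3]@[0,(279-ci['cy'])/ci['fy'],1]
for X in(.011,0):
    k=(X-T[0,3])/r[0];print('tip z in tool',T[2,3]+k*r[2])
E
```

```text
{'TL': array([0.51053474, 0.1976078 ]), 'TR': array([0.55186535, 0.20869091]), 'BL': array([0.55284748, 0.03388425]), 'BR': array([0.60114969, 0.04777184])}
0.04279082172075343 0.16910284091020616
dir 105.75627645119725 centre from far end [0.55455299 0.12038076]
tip z in tool 0.013784464062115614
tip z in tool 0.038573647632354074
```

step_arm([
  [-0.036, 0.003, 0],
  [-0.036, 0, 0],
  [0, 0, 0.03],
  [0, 0, 0.04],
  [0, 0, 0.04],
  [0, 0, 0.03],
  [0, 0, 0.02],
  [0, 0, 0.014],
], twist=[0, 0, 0, 0, 0, 0, 0, 0])

```text
time_s: 3.35
ee_pos: [0.5852, 0.0099, 0.0743]
eef_rot: [[-0.276, 0.961, -0.002], [0.961, 0.276, -0.0], [0.0, -0.002, -1.0]]
wrist_force: [0.3, 0.7, 0.3]
width: 0.0001
grasp_force: 0.0
```

step_arm([
  [0, 0, 0.01],
  [0, 0, 0.01],
  [0, 0, 0],
  [0, 0, 0],
  [0, 0, 0],
  [0, 0, 0],
  [0, 0, 0],
  [0, 0, 0],
], twist=[0, 0, 0, 0, 0, 0, 0, 0])

```text
time_s: 4.15
ee_pos: [0.5861, 0.01, 0.0563]
eef_rot: [[-0.275, 0.961, 0.0], [0.961, 0.275, 0.0], [-0.0, 0.0, -1.0]]
wrist_force: [-0.5, -0.2, 0.1]
width: -0.0001
grasp_force: 0.0
```

```bash
python3 - <<'E'
from h import *
import cv2
s=status.read_state();print(s['time_s'],s['ee_pos'],s['wrist_force'])
im=vision.get_image('scene')[:,:,::-1];cv2.imwrite('pics/s2.png',cv2.resize(im[140:280,260:400],(600,600),interpolation=cv2.INTER_CUBIC))
E
```

```text
4.15 [0.5861233  0.00998866 0.05625023] [-0.52914177 -0.17206006  0.08590838]
```

View pics/s2.png

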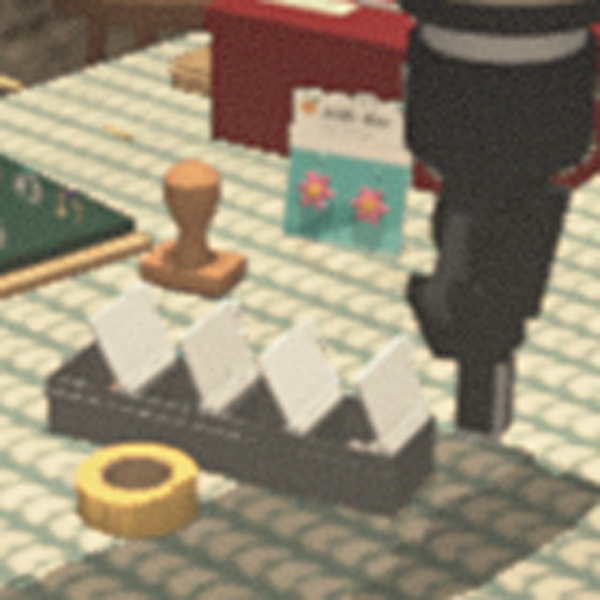

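```bash
python3 - <<'E'
from h import *
c=vision.camera_info('scene')
for z in(.03,.0373,.045):
    p=c['rotation'].T@(np.array([.586,.010,z])-c['position']);print(z,c['fx']*p[0]/p[2]+c['cx'],c['fy']*p[1]/p[2]+c['cy'])
E
```

```text
0.03 372.15649617950305 244.38508205001952
0.0373 372.3424463498296 240.83240528589135
0.045 372.5400205729376 237.05764481971997
```

step_arm([
  [0.004, 0, 0],
  [0.006, 0, 0],
  [0.006, 0, 0],
  [0.006, 0, 0],
  [0.006, 0, 0],
  [0.006, 0, 0],
  [0.006, 0, 0],
  [0.006, 0, 0],
], twist=[0, 0, 0, 0, 0, 0, 0, 0])

```text
time_s: 5.0
ee_pos: [0.5732, 0.0547, 0.056]
eef_rot: [[-0.275, 0.961, 0.0], [0.961, 0.275, 0.0], [0.0, 0.0, -1.0]]
wrist_force: [-0.6, 0.3, 0.3]
width: 0.0
grasp_force: 0.0
```

step_arm([
  [0.006, 0, 0],
  [0.006, 0, 0],
  [0.006, 0, 0],
  [0.006, 0, 0],
  [0.006, 0, 0],
  [0.006, 0, 0],
  [0.006, 0, 0],
  [0.006, 0, 0],
], twist=[0, 0, 0, 0, 0, 0, 0, 0])

```text
time_s: 5.8
ee_pos: [0.56, 0.1008, 0.056]
eef_rot: [[-0.275, 0.961, -0.0], [0.961, 0.275, -0.0], [-0.0, -0.0, -1.0]]
wrist_force: [-0.4, -0.2, -0.5]
width: 0.0002
grasp_force: 0.0
```

```bash
python3 - <<'E'
from h import *
import cv2
im=vision.get_image('scene')[:,:,::-1];cv2.imwrite('pics/s3.png',cv2.resize(im[140:280,260:400],(600,600),interpolation=cv2.INTER_CUBIC))
E
```

```text
(no output)
```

View pics/s3.png

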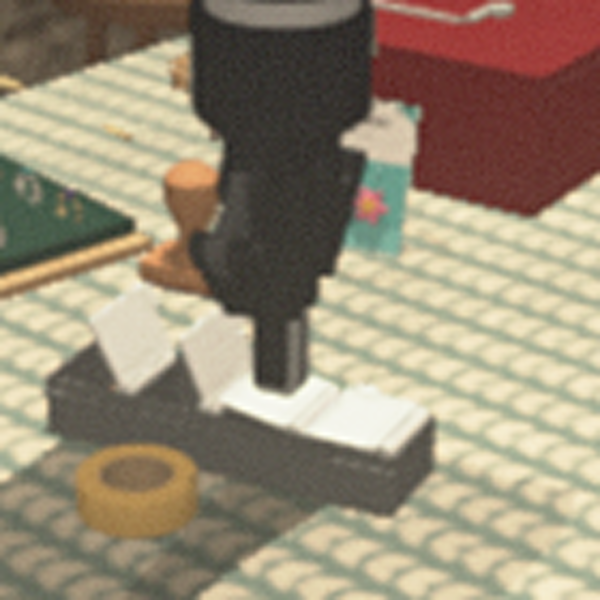

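Lids 0 and 1 are flat, with the fingertips at crop (280,385) just before lid 2. The box hasn't moved (corner still at (390,515)). I'll carry on.

step_arm([
  [0.006, 0, 0],
  [0.006, 0, 0],
  [0.006, 0, 0],
  [0.006, 0, 0],
  [0.006, 0, 0],
  [0.006, 0, 0],
  [0.006, 0, 0],
  [0.006, 0, 0],
], twist=[0, 0, 0, 0, 0, 0, 0, 0])

```text
time_s: 6.65
ee_pos: [0.5467, 0.147, 0.056]
eef_rot: [[-0.275, 0.961, -0.0], [0.961, 0.275, -0.0], [0.0, -0.0, -1.0]]
wrist_force: [0.2, -0.5, 0.1]
width: -0.0002
grasp_force: 0.0
```

step_arm([
  [0.006, 0, 0],
  [0.006, 0, 0],
  [0.006, 0, 0],
  [0.006, 0, 0],
  [0.006, 0, 0],
  [0.006, 0, 0],
  [0.006, 0, 0],
  [0.006, 0, 0],
], twist=[0, 0, 0, 0, 0, 0, 0, 0])

```text
time_s: 7.45
ee_pos: [0.5335, 0.1931, 0.056]
eef_rot: [[-0.275, 0.961, -0.0], [0.961, 0.275, -0.0], [-0.0, -0.0, -1.0]]
wrist_force: [0.5, -0.1, -0.7]
width: -0.0004
grasp_force: 0.0
```

step_arm([
  [0.006, 0, 0],
  [0.006, 0, 0],
  [0.006, 0, 0],
  [0.006, 0, 0],
  [0.006, 0, 0],
  [0.004, 0, 0],
  [0, 0, 0],
  [0, 0, 0],
], twist=[0, 0, 0, 0, 0, 0, 0, 0])

```text
time_s: 8.25
ee_pos: [0.5243, 0.2253, 0.056]
eef_rot: [[-0.276, 0.961, -0.0], [0.961, 0.276, -0.0], [-0.0, -0.0, -1.0]]
wrist_force: [-0.9, 0.3, -0.6]
width: 0.0001
grasp_force: 0.0
```

step_arm([
  [0, 0, -0.02],
  [0, 0, -0.03],
  [0, 0, -0.03],
  [0, 0, -0.03],
  [0, 0, -0.03],
  [0, 0, -0.03],
  [0, 0, -0.02],
  [0, 0, 0],
], twist=[0, 0, 0, 0, 0, 0, 0, 0])

```text
time_s: 9.05
ee_pos: [0.5254, 0.2255, 0.2489]
eef_rot: [[-0.275, 0.961, 0.004], [0.961, 0.275, 0.002], [0.0, 0.004, -1.0]]
wrist_force: [0.5, -0.7, 0.1]
width: 0.0002
grasp_force: 0.0
```

```bash
python3 - <<'E'
from h import *
import cv2
s=vision.get_image('scene')[:,:,::-1];a=vision.get_image('side')[:,:,::-1]
im=np.hstack([cv2.resize(s[180:280,250:370],(480,400),interpolation=cv2.INTER_CUBIC),cv2.resize(a[220:345,210:310+50-10],(320,400)[:2],interpolation=cv2.INTER_CUBIC)])
cv2.imwrite('pics/f.png',im)
E
```

```text
(no output)
```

View pics/f.png

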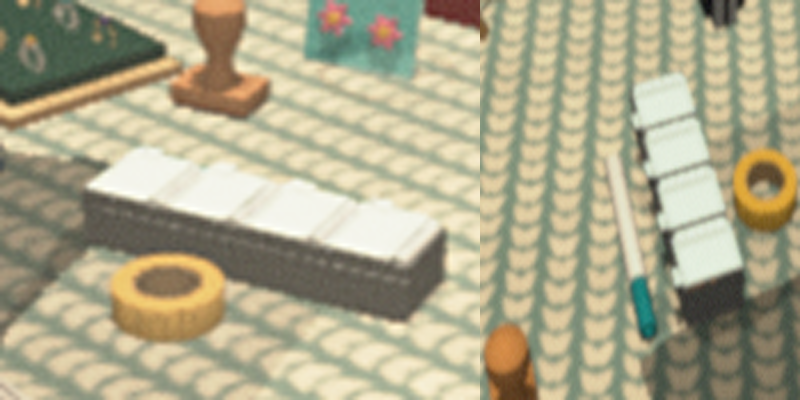

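All four lids lie flat. In the scene half they run from (130,175) to (390,230). The box, tape and marker are where they were, and the hand is clear.

```bash
python3 -c "
from plant import order
print(order.sign_off())"
```

```text
the job is handed in; nothing more can be done
None
```

All four lids were folded flat in order with one low stroke, the box and its neighbours look unmoved in the last pictures, the hand is clear, and the job was handed in at about 9 s of the 35 s limit.

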